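# Close up the lock-pinning case

### The arm

A 7-joint arm with a two-finger parallel gripper is mounted at the origin on a cart in front of the work surface, level with it; the furniture and walls round the work are solid. World frame = base frame: x ahead of the robot, y to its left, z up, the work surface at z = 0. Lengths are in mm, angles in rad, forces in N, time in s.
With the tool pointing down it reaches from about 350 to 900 mm from the base axis. Payload 7.2 kg.
Tool frame: the origin (TCP) lies midway between the tips of the shut fingers; the grasp point (between the pads) lies 19 mm behind it (r.hold_point_z is the distance from the TCP to the grasp point, in mm); z points along the fingers, y is the line along which they close (so a half turn about z gives the same grasp; the last joint's range is limited). The gripper opens to 85 mm and grips with 20 to 120 N. Pads are 22 mm wide; open, the fingers measure 114 mm over their backs; the gripper's body (76 mm by 85 mm) begins 54 mm behind the grasp point. The pads swing forward as they close: fully open they stand 13 mm farther back than shut.
Start: joints at [-1.376, 0.411, -0.013, 1.596, 0.006, 1.134, -0.082], TCP at [162.375, 603.543, 208.297] pointing down, gripper open.
Joint ranges: [-2.95, 2.95], [-0.29, 1.99], [-1.47, 1.44], [0.14, 2.54], [-1.03, 4.17], [0.13, 1.85], [-2.86, 2.86]. Speed limits (rad/s): [2.39, 2.39, 3.01, 3.01, 3.14, 3.14, 3.14].

### API

Orientations are given as a unit quaternion [x, y, z, w].
In Python, from rig import get_state, capture, camera_info, ticket, r gives the robot as it stands.
- The arm moves only by the tool carry_out, never from a script. Its argument "motion" is a list of rows, each a list of 6 numbers: the shift along the tool's x, y, z scaled (see below), then the turn, a rotation vector about the tool's x, y, z scaled (see below). A call has 1 to 8 rows; each row is the pose to reach, as a shift and turn from the pose commanded when the call began, along the tool's axes at that moment; what a row does not reach only later rows make up. The controller multiplies each number of a shift by 200 mm and each number of a turn by 60 degrees. A row lasts 1/8 s, in which the tool goes at most 62.5 mm and 10.7 degrees, less where a joint would pass 70% of its speed; a pose out of reach is approached as far as the arm can. A call with a number of a shift or a turn outside -1 to 1 is refused whole. A call with a gripper value outside its range is refused whole. "claw" is the closure, from -1 (fully open) to 1 (shut), set as the call begins (left out, the last holds). The fingers move at their own pace and stop on an object; "grip_force" is the grip in N (left out, the last holds). Time passes only in rows, so rows that repeat a pose let the fingers close. It gives the time, the measured TCP pose, the force, the opening and the grip force at its end, in the units of the state.
- get_state(): the state, without advancing time (a new reading comes with each control period).
- capture(name): name is "scene" or "top"; returns (picture, depth): 400x640x3 uint8, blue, green, red; 400x640 float32, mm along the optical axis (not along the pixel's ray), 0 where there is no reading.
- camera_info(name): a dict with "fx", "fy", "cx", "cy" (pixels), "dist" ([k1, k2, p1, p2, k3] as OpenCV has them; the pictures are not rectified), "R" (3x3) and "t" (3): a world point X has camera coordinates R X + t. Camera axes: x right, y down, z forward; pixel columns grow to the right and rows downward; lengths in mm; the calibration is good to about 2 mm. A picture is of the moment at which its call begins. camera_info takes no time and is no camera call.
- ticket.sign_off(): hands the job in; it is judged then, once.
The state is a dict: "clock": time; "joints": joint angles; "dq": joint speeds; "joint_torque": joint torques, N m; "position": TCP position; "tcp_rot": TCP orientation; "wrist_force": force on the tool from outside, world axes, zero at the start; "ft_torque": the same for the moment, N m; "gripper_width": finger opening in mm; "grip_force": force on a finger pad.
Only numpy, scipy, OpenCV 4.12 (cv2) and the standard library are available. Lean on these libraries where they do the work, as an engineer would, in place of code of your own. Each camera call takes 0.05 s, during which the arm holds its last target. There are 200 camera calls.

### The job

The pins are sorted and the pinning case is to be closed for carrying. First push the upright orange cover down flat over the pin compartments, so that the pins cannot hop out and the cover is out of the lid's way; only then push the black lid over from behind and swing it fully shut, and finally push the small red slide on its front edge all the way across (towards the left, cells, side of the case) to lock it. Do all this by pushing with the fingertips: do not lift the case or shove it along the bench, leave the cylinders and the padlock in their cells, and disturb nothing else on the bench.

Things in the scene. Friction and masses are not known exactly. Their poses are not given: they have to be found in the camera images.
- case: Black case with aluminium rim, 3 to 4.2 kg, loose on rubber feet; origin at the centre of its underside. Base 190 mm deep (its x, away from the robot at yaw 0), 300 wide (its y), rim 75 above the bench. Half +y: four open cells with lock cylinders and a padlock. Half -y: pin tray, 12 small compartments. The handle on the front (-x) stands out 16 mm and is not used.
- pin_cover (a joint): Angle (rad) of the orange cover of the pin tray. 0 = flat over the pin compartments (a stop; upper face 7 mm below the rim), 1.57 = upright, stop at 1.9. Starts at 1.62 to 1.85, leaning a little outward to -y, where the closing lid would jam on it. Stiff hinge (0.07 N m, about 1 N at the free edge): it stays where it is left and must be pushed the whole way down.
- pin_cover_hinge (a point): Middle of the cover's hinge line, which runs along the case's x; in the case frame (-15, -137, 66) mm. Lying flat the plate reaches 130 mm from here to +y. It is 146 mm long along the hinge and 3 mm thick, centred on the hinge line, with a 6 mm round bead along the free edge.
- pin_cover_edge (a point): Middle of the free edge of the orange cover, 130 mm from its hinge line; it is the top of the plate when upright (about 196 mm above the bench).
- case_lid (a joint): Angle (rad) of the black lid. 0 = shut, skirt on the rim (a stop), 1.57 = upright, stop at 1.8. Starts at 1.40 to 1.70. Friction hinge (0.6 N m) and a 0.4 kg lid, so it takes about 1 to 4 N at the free edge: it stays at any angle, does not fall shut, and must be pushed the whole way down.
- case_lid_hinge (a point): Middle of the lid's hinge line on the far (+x) rim; in the case frame (95, 0, 75) mm. The lid reaches 190 mm from here (to -x when shut) and is 300 mm wide: a shell whose flat outer face lies 24 mm out from the hinge line (99 mm above the bench when shut) and looks away from the robot (+x) while the lid stands up. The inside is lined with grey foam.
- case_lid_edge (a point): Middle of the lid's free edge on its outer face, 190 mm from the hinge line and 24 mm out; when the lid stands up it is about 265 mm above the bench.
- lid_slide (a joint): Travel (m) of the steel locking slide on the lid's front edge. 0 = open, 0.020 = locked (a stop), its tongue then under a keeper on the case front; it moves along the case's y to +y (the cells' side). Starts at 0 to 0.003. Leave it open until the lid is shut, or its tongue strikes the keeper. It takes about 1.5 N and stays where it is left.
- lid_slide_knob (a point): Centre of the slide's red knob: 14 mm (case x) by 20 mm (case y), 14 mm high, on the lid's outer face. With the lid shut and the slide open it is at (-77, -10, 108.5) mm in the case frame, its top 16.5 mm above the lid; the knob's steel foot plate reaches 2 mm beyond it in y and stands 2.5 mm above the lid. Push its -y side to lock. The lid is bare beside it.
- brass_cylinder: Loose brass lock cylinder, 34 x 34 x 39 mm, standing in the case's cell at +x +y; origin at the centre of its underside. Leave it there.
- steel_cylinder: Loose steel lock cylinder, 34 x 34 x 39 mm, standing in the cell at -x +y; origin at the centre of its underside. Leave it there.
- brass_cylinder_2: Another loose brass lock cylinder, 34 x 34 x 39 mm, standing in the cell at -x, next to the pin tray; origin at the centre of its underside. Leave it there.
- blue_padlock: Loose padlock with blue front, 60 x 39 x 17 mm, lying in the cell at +x, next to the pin tray; origin at the centre of its underside. Leave it there.
- marker_0: Bystander: white marker with blue cap, 18 x 132 x 16 mm, lying on the bench to the right; origin under its middle.
- blue_screwdriver: Bystander: screwdriver with blue handle, 29 x 180 x 26 mm, lying on the bench to the left; origin under its middle.
- tin: Bystander: round tin with red lid, 64 mm across, 24 mm high, on the bench to the left; origin under its middle.

How it is judged (in metres and radians):
On the way, in this order (a step that is already met when the one before it is completed fails the run):
1. the orange cover lies flat over the pin compartments (under 0.06 rad) while the lid still stands open (over 1.0 rad) (value of joint pin_cover below 0.06 rad and value of joint case_lid above 1 rad), for 0.2 s.
2. the lid is fully shut (under 0.03 rad) over the folded cover (value of joint pin_cover below 0.06 rad and value of joint case_lid below 0.03 rad), for 0.2 s.
3. the red slide is pushed across (over 16 of its 20 mm) with cover and lid down (all of step 2 and value of joint lid_slide above 0.016 m), for 0.2 s.
At the end, for the whole second after the job is handed in: Orange cover flat (under 0.06 rad), lid shut over it (under 0.03 rad), red slide across (over 16 of 20 mm); case resting on the bench within 30 mm of where it stood, cylinders and padlock in their cells, bystanders within 30 mm of where they were (all of step 3 and distance of each of case, marker_0, blue_screwdriver, tin from where it was at the start of the episode below 0.03 m and height (world z) of case below 0.01 m and linear speed of case below 0.02 m/s and z of each of brass_cylinder, steel_cylinder, brass_cylinder_2, blue_padlock in the frame of case below 0.03 m); the robot touches nothing.
It fails at once if the case is lifted or tipped off the bench (height (world z) of case above 0.015 m or angle between case's own z axis and vertical above 0.1 rad).
It fails at once if the case is shoved more than 30 mm along the bench (distance of case from where it was at the start of the episode above 0.03 m).
It fails at once if a cylinder or the padlock is lifted out of its cell (height (world z) of any of brass_cylinder, steel_cylinder, brass_cylinder_2, blue_padlock above 0.05 m).
It fails at once if a bystander is moved by more than 30 mm (distance of any of marker_0, blue_screwdriver, tin from where it was at the start of the episode above 0.03 m).
It also fails if it takes over 64 s, if anything falls off the work surface, if the arm or the gripper's body presses on something with over 40 N, if the wrist force passes 120 N, or if a joint passes its speed limit or range.

## Working session

There is one attempt and no reset: what is moved stays moved. The work goes in short steps, Python scripts to look and compute and a tool call to move; the robot and the scene stay as the last step left them, time stands still between calls to the robot, and variables do not carry over. Pictures are saved under pics/ and viewed, at most 10 in all, crops included, and the job is handed in when it is done.

Besides the shell and the picture viewer there is one more tool, called after ">>>" as name(argument=value, ...) on one line, values as JSON. carry_out: Moves the arm, as the interface text tells. Its arguments: {"type":"object","properties":{"motion":{"type":"array"},"claw":{"type":"number"},"grip_force":{"type":"number"}},"required":["motion"]}

```bash
ls; mkdir -p pics; python3 - <<'E'
from rig import *
import cv2,numpy as np
s=get_state();print({k:np.round(v,3).tolist() for k,v in s.items()})
for n in("scene","top"):
    im,d=capture(n);cv2.imwrite(f"pics/{n}0.png",im);np.save(f"{n}0.npy",d)
    c=camera_info(n);print(n,c)
E
```

```text
pics
{'clock': 0.0, 'joints': [-1.376, 0.412, -0.013, 1.597, 0.006, 1.134, -0.082], 'dq': [-0.003, -0.0, -0.0, 0.002, -0.001, 0.0, 0.0], 'joint_torque': [-0.0, -60.062, 0.682, -29.943, 0.014, 0.01, 0.0], 'position': [162.264, 603.009, 207.435], 'tcp_rot': [0.131, 0.991, -0.001, -0.0], 'wrist_force': [0.395, 0.601, 0.442], 'ft_torque': [0.002, -0.03, 0.056], 'grip_force': 0.0, 'gripper_width': 85.726}
scene {'fx': 518.5938072948925, 'fy': 518.5938072948925, 'cx': 322.8313705706018, 'cy': 202.562422094305, 'dist': array([-0.13238196,  0.        ,  0.        ,  0.        ,  0.        ]), 'R': array([[ 0.83507139, -0.54999144, -0.01285226],
       [-0.24210588, -0.34641939, -0.90629926],
       [ 0.49400456,  0.75993619, -0.42244109]]), 't': array([-367.92717195,  226.63721166, 1806.43390996])}
top {'fx': 408.4604365521188, 'fy': 408.4604365521188, 'cx': 315.34895595260963, 'cy': 203.0132883103284, 'dist': array([0.01927897, 0.        , 0.        , 0.        , 0.        ]), 'R': array([[-0.01277381, -0.99990874,  0.00439843],
       [-0.97802388,  0.01157852, -0.20817117],
       [ 0.20810124, -0.00696091, -0.97808252]]), 't': array([  45.31949828,  518.44012819, 1312.09186147])}
```

View pics/scene0.png

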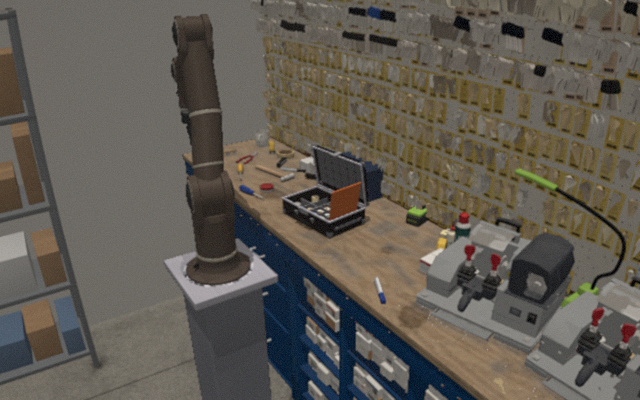

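View pics/top0.png

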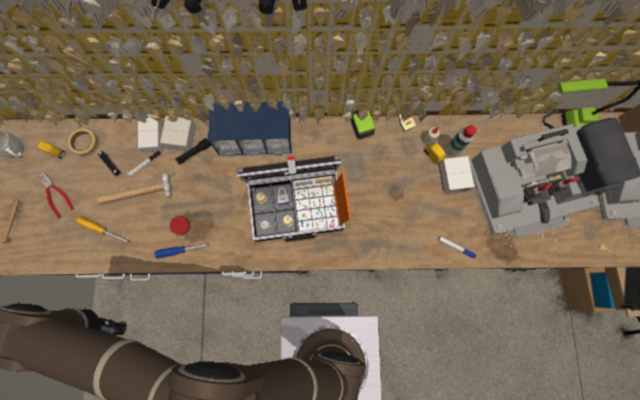

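The top view shows the case at columns 247–347 and rows 158–240, with the orange cover on its right edge (340,198). The red knob is on the upright lid at (291,163). A dark blue box stands behind the lid's left half, at columns 208–291 and rows 105–155. Next I'll measure from depth.

```bash
cat > h.py <<'E'
from rig import *
import cv2,numpy as np
def cloud(n,d):
    c=camera_info(n);K=np.array([[c['fx'],0,c['cx']],[0,c['fy'],c['cy']],[0,0,1]])
    v,u=np.mgrid[:400,:640];uv=np.stack([u,v],-1).reshape(-1,1,2).astype(np.float32)
    p=cv2.undistortPoints(uv,K,np.array(c['dist'])).reshape(400,640,2)
    X=np.concatenate([p*d[...,None],d[...,None]],-1)-c['t']
    X=X@np.array(c['R']); X[d==0]=np.nan
    return X
E
python3 - <<'E'
from h import *
im=cv2.imread('pics/top0.png');X=cloud('top',np.load('top0.npy'))
hsv=cv2.cvtColor(im,cv2.COLOR_BGR2HSV)
pr=lambda t,a:print(t,len(a),np.round(np.nanpercentile(a,[2,50,98],axis=0)).tolist() if len(a) else '')
box=np.zeros((400,640),bool);box[150:245,235:355]=1
h=hsv[...,0];S=hsv[...,1];V=hsv[...,2]
o=box&(h<14)&(S>170)&(V>100);o2=o.copy();o2[:,:330]=0;pr('cover',X[o2])
P=X[o2];P=P[np.isfinite(P).all(1)]
print('top edge',P[P[:,2]>180].round()[:12].tolist())
r=box.copy();r[170:,:]=0;r&=((h<8)|(h>172))&(S>130);pr('knob',X[r])
z=X[...,2]
rim=box&(abs(z-75)<5);rim[:180]=0
pts=X[rim][:,:2].astype(np.float32);print('rim',len(pts),cv2.minAreaRect(pts),cv2.boundingRect(pts))
lid=box&(z>225);pr('lidtop',X[lid]);
blue=np.zeros_like(box);blue[100:157,205:300]=1;blue&=(z>30)&(h>95)&(h<125);pr('bluebox',X[blue])
allz=(X[...,0]>620)&(X[...,0]<900)&(abs(X[...,1])<350)&(z>30)
for y in range(-240,260,40):
  a=X[allz&(abs(X[...,1]-y)<20)];pr(y,a)
X2=cloud('scene',np.load('scene0.npy'));im2=cv2.imread('pics/scene0.png')
lidm=(X2[...,2]>90)&(X2[...,0]>560)&(X2[...,0]<800)&(abs(X2[...,1])<220);lidm[:140]=0
h2=cv2.cvtColor(im2,cv2.COLOR_BGR2HSV)
oo=lidm&(h2[...,0]<14)&(h2[...,1]>150);pr('cover sc',X2[oo])
ll=lidm&(h2[...,1]<70);pr('lid sc',X2[ll])
cv2.imwrite('pics/crop.png',np.hstack([cv2.resize(im[140:250,230:360],None,fx=3,fy=3),cv2.resize(im2[140:240,270:400],(390,300))[:300].repeat(1,0) if 0 else cv2.copyMakeBorder(cv2.resize(im2[140:240,270:400],(390,300)),0,30,0,0,0)]))
E
```

```text
cover 512 [[445.0, -60.0, 71.0], [511.0, -43.0, 144.0], [580.0, -27.0, 198.0]]
top edge [[585.0, -42.0, 195.0], [585.0, -46.0, 193.0], [581.0, -42.0, 196.0], [581.0, -45.0, 198.0], [580.0, -43.0, 189.0], [578.0, -45.0, 195.0], [576.0, -42.0, 193.0], [575.0, -45.0, 195.0], [575.0, -43.0, 183.0], [572.0, -45.0, 195.0], [572.0, -43.0, 183.0], [568.0, -45.0, 199.0]]
knob 25 [[607.0, 104.0, -3.0], [613.0, 112.0, 255.0], [696.0, 137.0, 261.0]]
rim 464 ((504.2546691894531, 105.76653289794922), (199.99850463867188, 310.3471374511719), 3.6830785274505615) (395, -54, 201, 321)
lidtop 975 [[562.0, -29.0, 255.0], [585.0, 114.0, 264.0], [612.0, 258.0, 271.0]]
bluebox 2811 [[712.0, 125.0, 56.0], [763.0, 254.0, 150.0], [830.0, 377.0, 155.0]]
-240 1673 [[791.0, -259.0, 75.0], [855.0, -232.0, 432.0], [863.0, -221.0, 672.0]]
-200 1344 [[801.0, -219.0, 52.0], [856.0, -206.0, 381.0], [864.0, -181.0, 658.0]]
-160 1880 [[769.0, -179.0, 42.0], [853.0, -162.0, 381.0], [863.0, -141.0, 699.0]]
-120 2242 [[773.0, -139.0, 42.0], [853.0, -119.0, 423.0], [863.0, -101.0, 695.0]]
-80 1693 [[813.0, -99.0, 52.0], [849.0, -76.0, 417.0], [861.0, -61.0, 597.0]]
-40 1553 [[773.0, -59.0, 55.0], [856.0, -39.0, 396.0], [863.0, -21.0, 699.0]]
0 1801 [[626.0, -19.0, 65.0], [855.0, -2.0, 442.0], [863.0, 19.0, 691.0]]
40 1784 [[772.0, 20.0, 66.0], [855.0, 39.0, 443.0], [864.0, 59.0, 599.0]]
80 1705 [[769.0, 61.0, 62.0], [854.0, 79.0, 410.0], [862.0, 99.0, 704.0]]
120 2178 [[717.0, 101.0, 51.0], [840.0, 122.0, 424.0], [862.0, 139.0, 714.0]]
160 2161 [[713.0, 141.0, 87.0], [836.0, 163.0, 340.0], [862.0, 179.0, 699.0]]
200 2028 [[713.0, 181.0, 63.0], [843.0, 202.0, 298.0], [862.0, 219.0, 691.0]]
240 2035 [[712.0, 221.0, 70.0], [831.0, 236.0, 372.0], [861.0, 259.0, 645.0]]
cover sc 102 [[560.0, -51.0, 91.0], [572.0, -38.0, 150.0], [618.0, 18.0, 197.0]]
lid sc 1453 [[571.0, -35.0, 99.0], [602.0, 98.0, 198.0], [762.0, 214.0, 269.0]]
```

View pics/crop.png

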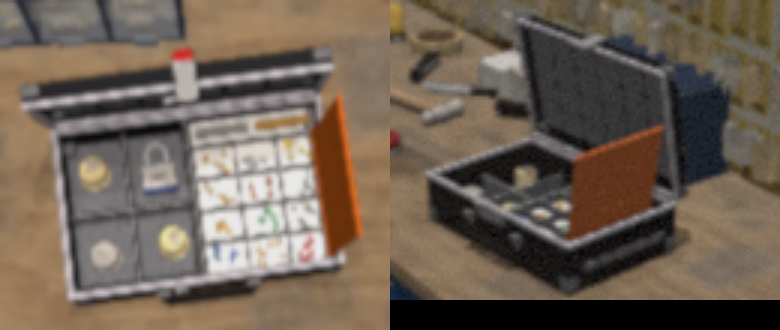

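```bash
python3 - <<'E'
from h import *
im=cv2.imread('pics/top0.png');X=cloud('top',np.load('top0.npy'));z=X[...,2]
hsv=cv2.cvtColor(im,cv2.COLOR_BGR2HSV)
def line(u,v,t,rob=1):
    L=cv2.fitLine(np.c_[u,v].astype(np.float32),cv2.DIST_HUBER,0,.01,.01).ravel();print(t,len(u),L.round(3),np.degrees(np.arctan2(L[1],L[0])).round(2));return L
# lid top: per column, back & front extents
m=(z>235)&(X[...,0]<640);m[:150]=0;m[200:]=0;m[:,:235]=0;m[:,350:]=0
P=X[m]
b=[];f=[]
for y in range(-25,250,6):
    q=P[abs(P[:,1]-y)<3]
    if len(q)>3:b.append((y,np.percentile(q[:,0],95)));f.append((y,np.percentile(q[:,0],5)))
b=np.array(b);f=np.array(f);line(b[:,0],b[:,1],'lid back (y,x)');line(f[:,0],f[:,1],'lid front')
print('lid y ends',P[:,1].min(),P[:,1].max(),'z top',np.percentile(P[:,2],[50,90,98]))
# front rim: rim height pts, min x per y
m=(abs(z-75)<8);m[:180]=0;m[250:]=0;m[:,:235]=0;m[:,350:]=0
Q=X[m];Q=Q[np.isfinite(Q).all(1)]
fr=np.array([(y,Q[abs(Q[:,1]-y)<3][:,0].min()) for y in range(-30,250,6)if (abs(Q[:,1]-y)<3).sum()>0]);line(fr[:,0],fr[:,1],'front rim (y,x)')
print(fr[::4].round())
le=np.array([(x,Q[abs(Q[:,0]-x)<3][:,1].max()) for x in range(420,580,6)if (abs(Q[:,0]-x)<3).sum()]);line(le[:,0],le[:,1],'left rim (x,y)')
o=(hsv[...,0]<14)&(hsv[...,1]>170)&(hsv[...,2]>80);o[:170]=0;o[255:]=0;o[:,:330]=0;o[:,352:]=0
C=X[o];C=C[np.isfinite(C).all(1)]
A=np.c_[C[:,0],C[:,2],np.ones(len(C))];w=np.linalg.lstsq(A,C[:,1],rcond=None)[0];print('cover y=a x+b z+c',w, 'angle',1.5708+np.arctan(-w[1]))
t=C[C[:,2]>185];print('cover top',t.mean(0),t[:,0].min(),t[:,0].max());
X2=cloud('scene',np.load('scene0.npy'))
L=X2[(X2[...,2]>110)&(X2[...,2]<250)&(X2[...,0]>540)&(X2[...,0]<650)&(X2[...,1]>40)&(X2[...,1]<200)]
A=np.c_[L[:,1],L[:,2],np.ones(len(L))];w=np.linalg.lstsq(A,L[:,0],rcond=None)[0];print('lid inner x=a y+b z+c',w,len(L))
E
```

```text
lid back (y,x) 46 [ 9.94000e-01 -1.13000e-01  1.14489e+02  5.96327e+02] -6.46
lid front 46 [ 9.94000e-01 -1.12000e-01  1.06997e+02  5.75726e+02] -6.44
lid y ends -35.15521775288394 263.6954887133189 z top [264.44735023 268.0793513  271.32646745]
front rim (y,x) 47 [ 9.93000e-01 -1.21000e-01  1.09212e+02  4.12002e+02] -6.94
[[-30. 428.]
 [ -6. 428.]
 [ 18. 425.]
 [ 42. 421.]
 [ 66. 419.]
 [ 90. 415.]
 [114. 403.]
 [138. 410.]
 [162. 407.]
 [186. 404.]
 [210. 401.]
 [234. 398.]]
left rim (x,y) 27 [9.93000e-01 1.21000e-01 4.97382e+02 2.55215e+02] 6.96
cover y=a x+b z+c [  0.12382026  -0.16965156 -82.26599194] angle 1.7388514850427454
cover top [512.74709796 -51.98859766 194.29221858] 442.54146386918745 585.0150756545617
lid inner x=a y+b z+c [-1.18586658e-01 -1.62472689e-01  6.44455321e+02] 707
```

>>> carry_out(motion=[[0, 0, -0.7, 0, 0, -0.365], [0, 0, -0.7, 0, 0, -0.365], [0, 0, -0.7, 0, 0, -0.365], [0, 0, -0.7, 0, 0, -0.365]], claw=1)

```text
clock: 0.6
position: [162.5, 603.7, 348.8]
tcp_rot: [-0.059, 0.998, 0.001, 0.0]
wrist_force: [0.2, 0.4, -0.7]
gripper_width: 12.5
grip_force: 0.0
```

>>> carry_out(motion=[[-0.34, -0.92, 0, 0, 0, 0], [-0.34, -0.92, 0, 0, 0, 0], [-0.34, -0.92, 0, 0, 0, 0], [-0.34, -0.92, 0, 0, 0, 0]])

```text
clock: 1.1
position: [254.2, 424.5, 346.7]
tcp_rot: [-0.056, 0.998, -0.002, -0.0]
wrist_force: [-0.7, 0.9, -0.3]
gripper_width: 0.4
grip_force: 0.0
```

>>> carry_out(motion=[[-0.34, -0.92, 0, 0, 0, 0], [-0.34, -0.92, 0, 0, 0, 0], [-0.34, -0.92, 0, 0, 0, 0], [-0.34, -0.92, 0, 0, 0, 0]])

```text
clock: 1.6
position: [342.5, 251.0, 347.1]
tcp_rot: [-0.056, 0.998, -0.001, -0.001]
wrist_force: [-1.3, 0.4, 0.2]
gripper_width: 0.3
grip_force: 0.0
```

>>> carry_out(motion=[[-0.34, -0.92, 0, 0, 0, 0], [-0.34, -0.92, 0, 0, 0, 0], [-0.34, -0.92, 0, 0, 0, 0], [-0.34, -0.92, 0, 0, 0, 0]])

```text
clock: 2.1
position: [431.6, 77.3, 347.3]
tcp_rot: [-0.057, 0.998, -0.001, -0.001]
wrist_force: [-1.3, 1.4, -0.7]
gripper_width: 0.2
grip_force: 0.0
```

>>> carry_out(motion=[[-0.34, -0.92, 0, 0, 0, 0], [-0.34, -0.92, 0, 0, 0, 0], [-0.34, -0.92, 0, 0, 0, 0], [-0.34, -0.92, 0, 0, 0, 0], [-0.34, -0.92, 0, 0, 0, 0]])

```text
clock: 2.72
position: [520.4, -92.9, 346.9]
tcp_rot: [-0.06, 0.998, 0.0, -0.001]
wrist_force: [0.3, 1.0, -0.1]
gripper_width: 0.1
grip_force: 0.0
```

>>> carry_out(motion=[[0, 0, 0.3, 0, 0, 0], [0, 0, 0.6, 0, 0, 0], [0, 0, 0.8, 0, 0, 0], [0, 0, 0.905, 0, 0, 0], [0, 0, 0.905, 0, 0, 0]])

```text
clock: 3.35
position: [518.9, -91.7, 165.6]
tcp_rot: [-0.061, 0.998, 0.001, -0.002]
wrist_force: [-0.0, -1.5, 1.2]
gripper_width: -0.0
grip_force: 0.0
```

>>> carry_out(motion=[[0, 0.08, 0, 0, 0, 0], [0, 0.16, 0, 0, 0, 0], [0, 0.23, 0, 0, 0, 0], [0, 0.3, 0.01, 0, 0, 0], [0, 0.37, 0.02, 0, 0, 0], [0, 0.43, 0.05, 0, 0, 0], [0, 0.5, 0.08, 0, 0, 0], [0, 0.5, 0.08, 0, 0, 0]])

```text
clock: 4.35
position: [508.9, 8.6, 153.1]
tcp_rot: [-0.062, 0.998, 0.002, 0.002]
wrist_force: [0.1, -0.4, -0.6]
gripper_width: -0.1
grip_force: 0.0
```

>>> carry_out(motion=[[0, 0.05, 0.04, 0, 0, 0], [0, 0.1, 0.08, 0, 0, 0], [0, 0.14, 0.13, 0, 0, 0], [0, 0.17, 0.18, 0, 0, 0], [0, 0.21, 0.27, 0, 0, 0], [0, 0.22, 0.34, 0, 0, 0], [0, 0.23, 0.38, 0, 0, 0], [0, 0.23, 0.38, 0, 0, 0]])

```text
clock: 5.35
position: [502.4, 49.8, 74.7]
tcp_rot: [-0.06, 0.998, -0.0, -0.001]
wrist_force: [-0.2, 0.4, -0.7]
gripper_width: -0.2
grip_force: 0.0
```

Now I'll step down to the stop and watch the force.

>>> carry_out(motion=[[0, 0, 0.015, 0, 0, 0], [0, 0, 0.025, 0, 0, 0], [0, 0, 0.03, 0, 0, 0], [0, 0, 0.03, 0, 0, 0]])

```text
clock: 5.85
position: [502.8, 50.1, 69.4]
tcp_rot: [-0.06, 0.998, 0.0, 0.0]
wrist_force: [0.5, 0.2, -0.4]
gripper_width: 0.0
grip_force: 0.0
```

```bash
python3 - <<'E'
from h import *
im,d=capture('top');cv2.imwrite('pics/top1.png',im);np.save('top1.npy',d)
X=cloud('top',d)
hsv=cv2.cvtColor(im,cv2.COLOR_BGR2HSV)
o=(hsv[...,0]<14)&(hsv[...,1]>170)&(hsv[...,2]>80);o[:175]=0;o[250:]=0;o[:,:275]=0;o[:,352:]=0
C=X[o];C=C[np.isfinite(C).all(1)];print(len(C),np.percentile(C,[2,50,98],axis=0).round())
b=(C[:,:2]-[508,105.4])@[-.1184,.993]
print(np.polyfit(b,C[:,2],1),b.min(),b.max(),get_state()['wrist_force'])
E
```

```text
321 [[372. -38.  64.]
 [481. -20.  71.]
 [561.  18. 598.]]
[  6.72926541 918.7158522 ] -139.35697751581887 -68.04889437781485 [-0.49136291  0.07696627  0.0654824 ]
```

>>> carry_out(motion=[[0, 0, 0.01, 0, 0, 0], [0, 0, 0.01, 0, 0, 0], [0, 0, 0.01, 0, 0, 0]])

```text
clock: 6.28
position: [502.7, 50.2, 67.2]
tcp_rot: [-0.06, 0.998, -0.0, -0.0]
wrist_force: [0.1, -0.1, -0.3]
gripper_width: 0.2
grip_force: 0.0
```

>>> carry_out(motion=[[0, 0, 0.01, 0, 0, 0], [0, 0, 0.01, 0, 0, 0], [0, 0, 0.01, 0, 0, 0]])

```text
clock: 6.65
position: [502.7, 50.1, 65.2]
tcp_rot: [-0.06, 0.998, -0.0, -0.0]
wrist_force: [-0.3, 0.3, -1.5]
gripper_width: 0.0
grip_force: 0.0
```

```bash
python3 - <<'E'
from h import *
im,d=capture('top');im2,_=capture('scene')
cv2.imwrite('pics/c1.png',np.hstack([cv2.resize(im[150:250,230:360],(390,300)),cv2.resize(im2[140:240,270:400],(390,300))]))
E
```

```text
(no output)
```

View pics/c1.png

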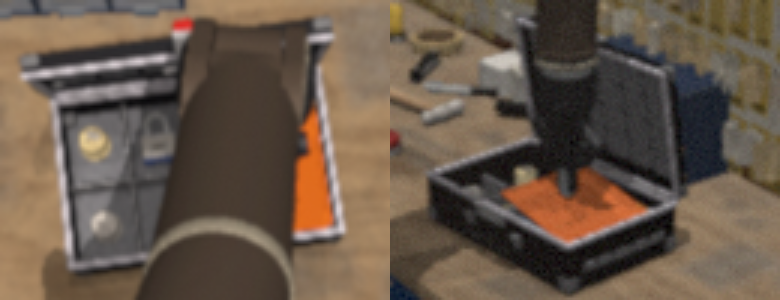

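The cover looks flat with the fingertip on it, and the lid is still open. I'll press a little more to reach the stop.

>>> carry_out(motion=[[0, 0, 0.01, 0, 0, 0], [0, 0, 0.01, 0, 0, 0], [0, 0, 0.01, 0, 0, 0]])

```text
clock: 7.12
position: [502.7, 50.1, 63.2]
tcp_rot: [-0.06, 0.998, -0.0, -0.0]
wrist_force: [0.6, 0.2, 0.4]
gripper_width: -0.1
grip_force: 0.0
```

>>> carry_out(motion=[[0, 0, 0.01, 0, 0, 0], [0, 0, 0.01, 0, 0, 0], [0, 0, 0.01, 0, 0, 0]])

```text
clock: 7.5
position: [502.7, 50.1, 61.2]
tcp_rot: [-0.06, 0.998, -0.0, -0.0]
wrist_force: [-0.6, -0.7, -0.4]
gripper_width: 0.2
grip_force: 0.0
```

```bash
python3 - <<'E'
from h import *
s=get_state();print(s['position'],s['wrist_force'])
im2,d=capture('scene');X=cloud('scene',d);h=cv2.cvtColor(im2,cv2.COLOR_BGR2HSV)
o=(h[...,0]<14)&(h[...,1]>150)&(X[...,0]>400)&(X[...,0]<600)&(X[...,1]>-60)&(X[...,1]<120)&(X[...,2]<200)
C=X[o];b=(C[:,:2]-[508,105.4])@[-.1184,.993];p=np.polyfit(b,C[:,2],1);print(len(C),p,np.polyval(p,[-137,-7]),np.std(C[:,2]))
im,d=capture('top');X=cloud('top',d);h=cv2.cvtColor(im,cv2.COLOR_BGR2HSV)
o=(h[...,0]<14)&(h[...,1]>150)&(X[...,0]>400)&(X[...,0]<600)&(X[...,1]>-60)&(X[...,1]<120)&(X[...,2]<200)
C=X[o];b=(C[:,:2]-[508,105.4])@[-.1184,.993];p=np.polyfit(b,C[:,2],1);print(len(C),p,np.polyval(p,[-137,-7]),b.min(),b.max())
w=(X[...,2]>60)&(X[...,2]<90)&(X[...,0]<440)&(X[...,0]>390)&(X[...,1]>150)&(X[...,1]<250);print('rim z',np.median(X[w][:,2]))
E
```

```text
[502.70080026  50.12520965  61.24326575] [-0.64164497 -0.74219812 -0.4052596 ]
571 [ 0.19079845 94.11972993] [67.98034267 92.7841408 ] 8.94605095054176
331 [  0.47905489 132.44127847] [ 66.81075801 129.08789421] -140.20364706543785 -97.64464635819641
rim z 73.08752737960933
```

```bash
python3 - <<'E'
from h import *
im,d=capture('scene');c=camera_info('scene');K=np.array([[c['fx'],0,c['cx']],[0,c['fy'],c['cy']],[0,0,1]])
def pj(P):return cv2.projectPoints(np.array(P,float).reshape(-1,1,3),cv2.Rodrigues(c['R'])[0],c['t'],K,c['dist'])[0].reshape(-1,2)
ex=np.array([.993,.1184]);ey=np.array([-.1184,.993]);w=lambda a,b,z:[*(np.array([508,105.4])+a*ex+b*ey),z]
for th in(0,.1,.2,.3,.45):
  Q=[w(a,-137+r*np.cos(th),66+r*np.sin(th)) for a in(-88,58) for r in(0,130)];print(th,pj(Q).round(1).tolist())
print('tip',pj([[502.7,50.1,61.2]]), 'at 71',pj([[502.7,50.1,81.2]]))
h=cv2.cvtColor(im,cv2.COLOR_BGR2HSV);o=((h[...,0]<14)&(h[...,1]>150)).astype(np.uint8);o[:170]=0;o[235:]=0;o[:,:290]=0;o[:,380:]=0
n=cv2.connectedComponentsWithStats(o);print(n[2])
cv2.imwrite('pics/s2.png',cv2.resize(im[160:240,290:380],(720,600)))
ct=max(cv2.findContours(o,0,1)[0],key=cv2.contourArea);print(cv2.approxPolyDP(cv2.convexHull(ct),3,True).reshape(-1,2).tolist())
E
```

```text
0 [[327.7, 222.4], [306.4, 211.2], [355.8, 211.2], [334.1, 200.9]]
0.1 [[327.7, 222.4], [306.4, 208.3], [355.8, 211.2], [334.2, 198.1]]
0.2 [[327.7, 222.4], [306.6, 205.5], [355.8, 211.2], [334.5, 195.4]]
0.3 [[327.7, 222.4], [307.0, 202.9], [355.8, 211.2], [335.0, 192.8]]
0.45 [[327.7, 222.4], [308.0, 199.3], [355.8, 211.2], [336.1, 189.3]]
tip [[328.73261528 210.61807484]] at 71 [[328.69223599 206.08510016]]
[[     0      0    640    400 255410]
 [   365    180      1      1      1]
 [   313    191      1      1      1]
 [   322    196      1      1      1]
 [   308    196     47     24    577]
 [   290    209      1      1      1]
 [   354    216      1      1      1]
 [   345    219      1      1      1]
 [   350    218      1      1      1]
 [   320    221      1      1      1]
 [   324    223      1      1      1]
 [   338    222      1      1      1]
 [   355    225      1      1      1]
 [   331    229      1      1      1]
 [   337    231      1      1      1]]
[[354, 209], [328, 219], [308, 205], [334, 196]]
```

View pics/s2.png

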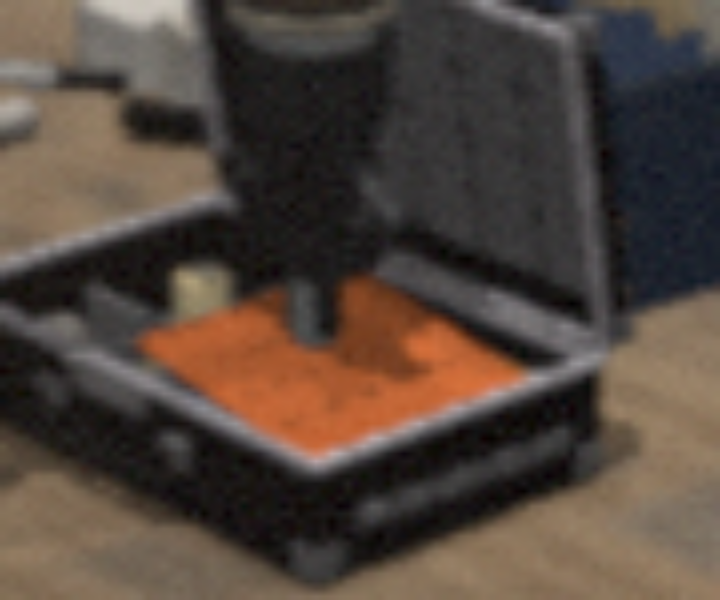

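>>> carry_out(motion=[[0, 0, -0.3, 0, 0, 0], [0, 0, -0.3, 0, 0, 0], [0, 0, -0.3, 0, 0, 0]])

```text
clock: 8.02
position: [502.6, 50.4, 121.4]
tcp_rot: [-0.06, 0.998, 0.0, 0.0]
wrist_force: [0.3, -0.1, 0.2]
gripper_width: -0.3
grip_force: 0.0
```

```bash
cat >> h.py <<'E'
ex=np.array([.993,.1184]);ey=np.array([-.1184,.993]);c0=np.array([508,105.4])
w=lambda a,b,z:[*(c0+a*ex+b*ey),z]
def pj(n,P):
    c=camera_info(n);K=np.array([[c['fx'],0,c['cx']],[0,c['fy'],c['cy']],[0,0,1]])
    return cv2.projectPoints(np.array(P,float).reshape(-1,1,3),cv2.Rodrigues(c['R'])[0],c['t'],K,c['dist'])[0].reshape(-1,2)
E
python3 - <<'E'
from h import *
p=get_state()['position'];print(p)
im,d=capture('scene');print('tip px',pj('scene',[p]),'case corners bench/rim front-right, rim fl',pj('scene',[w(-95,-150,0),w(-95,-150,75),w(-95,150,75),w(95,-150,75)]))
cv2.imwrite('pics/s3.png',cv2.resize(im[160:240,290:380],(720,640))[:600])
h=cv2.cvtColor(im,cv2.COLOR_BGR2HSV);o=((h[...,0]<14)&(h[...,1]>150)).astype(np.uint8);o[:170]=0;o[235:]=0;o[:,:290]=0;o[:,380:]=0
ct=max(cv2.findContours(o,0,1)[0],key=cv2.contourArea);print(cv2.approxPolyDP(cv2.convexHull(ct),2,True).reshape(-1,2).tolist())
E
```

```text
[502.64625154  50.43746521 121.35926123]
tip px [[328.55059113 196.84363117]] case corners bench/rim front-right, rim fl [[328.7218763  239.55040112]
 [328.5638985  222.06262745]
 [281.48026421 197.41682272]
 [364.8304384  207.53235982]]
[[354, 209], [328, 219], [308, 205], [331, 195], [353, 206]]
```

View pics/s3.png

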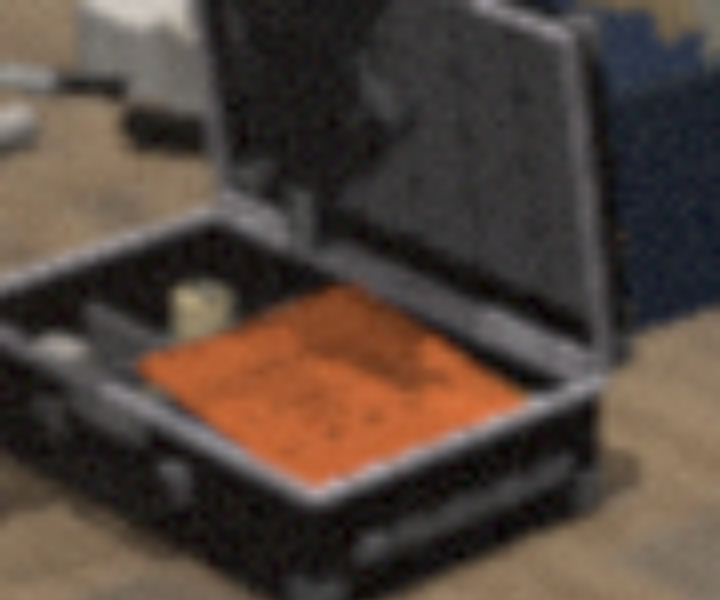

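The reported TCP and the pictured tip differ by about 20 mm in height. The case's rim corner, at (329,222), matches its predicted position, so the camera is fine. I'll measure the fingers in the point cloud.

```bash
python3 - <<'E'
from h import *
im,d=capture('scene');X=cloud('scene',d)
for v in range(176,194,2):
    print(v,[X[v,u].round().astype(int).tolist() if np.isfinite(X[v,u]).all() else None for u in range(324,334,2)],im[v,324:334:2].mean(1).round().tolist())
E
```

```text
176 [[481, 49, 215], [487, 43, 216], [492, 37, 217], [506, 44, 211], [506, 31, 216]] [25.0, 25.0, 32.0, 21.0, 29.0]
178 [[485, 54, 204], [488, 45, 207], [492, 37, 209], [497, 31, 209], [491, 9, 218]] [35.0, 23.0, 26.0, 29.0, 31.0]
180 [[489, 61, 193], [491, 50, 196], [492, 37, 200], [503, 40, 197], [493, 12, 208]] [40.0, 25.0, 21.0, 20.0, 26.0]
182 [[490, 62, 184], [494, 55, 185], [492, 37, 192], [495, 28, 194], [493, 11, 200]] [36.0, 29.0, 21.0, 29.0, 35.0]
184 [[603, 236, 88], [489, 47, 181], [497, 45, 180], [497, 32, 184], [604, 176, 108]] [18.0, 48.0, 64.0, 21.0, 42.0]
186 [[601, 232, 80], [497, 59, 166], [496, 43, 172], [500, 36, 174], [609, 182, 95]] [89.0, 60.0, 64.0, 21.0, 27.0]
188 [[589, 214, 80], [487, 44, 165], [496, 43, 163], [502, 38, 164], [610, 184, 85]] [111.0, 70.0, 66.0, 27.0, 22.0]
190 [[584, 207, 74], [491, 51, 154], [497, 46, 154], [501, 37, 156], [599, 169, 84]] [93.0, 80.0, 65.0, 31.0, 47.0]
192 [[592, 220, 58], [588, 197, 68], [500, 50, 143], [589, 168, 78], [598, 166, 76]] [14.0, 37.0, 64.0, 79.0, 86.0]
```

The fingertip sits about 25 mm above the reported TCP, and the cover is still at about 0.2 rad. I'll push down further in small steps.

>>> carry_out(motion=[[0, 0, 0.15, 0, 0, 0], [0, 0, 0.3, 0, 0, 0], [0, 0, 0.33, 0, 0, 0], [0, 0, 0.35, 0, 0, 0], [0, 0, 0.35, 0, 0, 0]])

```text
clock: 8.75
position: [503.1, 50.1, 51.7]
tcp_rot: [-0.06, 0.998, 0.0, 0.0]
wrist_force: [0.6, 0.0, 0.3]
gripper_width: 0.2
grip_force: 0.0
```

>>> carry_out(motion=[[0, 0, 0.01, 0, 0, 0], [0, 0, 0.02, 0, 0, 0], [0, 0, 0.02, 0, 0, 0]])

```text
clock: 9.12
position: [502.8, 50.2, 47.4]
tcp_rot: [-0.06, 0.998, 0.0, 0.0]
wrist_force: [0.8, 0.5, 0.2]
gripper_width: 0.0
grip_force: 0.1
```

>>> carry_out(motion=[[0, 0, 0.01, 0, 0, 0], [0, 0, 0.015, 0, 0, 0], [0, 0, 0.015, 0, 0, 0]])

```text
clock: 9.5
position: [502.8, 50.2, 44.5]
tcp_rot: [-0.06, 0.998, 0.0, 0.0]
wrist_force: [-0.9, -0.2, 5.2]
gripper_width: 0.2
grip_force: 2.4
```

>>> carry_out(motion=[[0, 0, -0.3, 0, 0, 0], [0, 0, -0.6, 0, 0, 0], [0, 0, -0.9, 0, 0, 0], [0, 0, -0.9, 0, 0, 0]])

```text
clock: 10.0
position: [505.4, 50.3, 228.7]
tcp_rot: [-0.06, 0.998, 0.001, 0.004]
wrist_force: [0.3, -0.1, -0.1]
gripper_width: 0.4
grip_force: 0.0
```

```bash
python3 - <<'E'
from h import *
im,d=capture('scene');X=cloud('scene',d)
h=cv2.cvtColor(im,cv2.COLOR_BGR2HSV);o=((h[...,0]<14)&(h[...,1]>150)).astype(np.uint8);o[:170]=0;o[235:]=0;o[:,:290]=0;o[:,380:]=0
ct=max(cv2.findContours(o,0,1)[0],key=cv2.contourArea);print(cv2.approxPolyDP(cv2.convexHull(ct),2,True).reshape(-1,2).tolist())
C=X[o>0];C=C[np.isfinite(C).all(1)];b=(C[:,:2]-c0)@ey;k=(b>-145)&(b<0);p=np.polyfit(b[k],C[k,2],1);print(p,np.polyval(p,[-137,-7]))
E
```

```text
[[353, 210], [328, 219], [311, 209], [333, 200]]
[-2.73409613e-03  6.84496958e+01] [68.82426693 68.46883443]
```

Cover is flat: slope 0, at z 68.5. Now over to behind the lid.

>>> carry_out(motion=[[0, 0, -0.3, 0, 0, 0], [0, -0.1, -0.4, 0, 0, 0], [-0.3, -0.1, -0.4, 0, 0, 0], [-0.6, -0.1, -0.4, 0, 0, 0], [-0.82, -0.1, -0.4, 0, 0, 0], [-0.82, -0.1, -0.4, 0, 0, 0]])

```text
clock: 10.8
position: [669.1, 50.5, 299.7]
tcp_rot: [-0.06, 0.998, -0.001, -0.003]
wrist_force: [0.6, 0.2, -0.5]
gripper_width: 0.3
grip_force: 0.0
```

```bash
python3 - <<'E'
from h import *
p=get_state()['position'];q=p[:2]-c0;print(q@ex,q@ey,p)
im,d=capture('scene');X=cloud('scene',d);t=pj('scene',[[p[0],p[1],p[2]+22]]);print(t)
cv2.imwrite('pics/s4.png',cv2.resize(im[100:240,260:410],(640,597)))
E
```

```text
153.46298907146533 -73.63216000058868 [669.09591225  50.45699497 299.69335985]
[[363.13567576 140.5871295 ]]
```

View pics/s4.png

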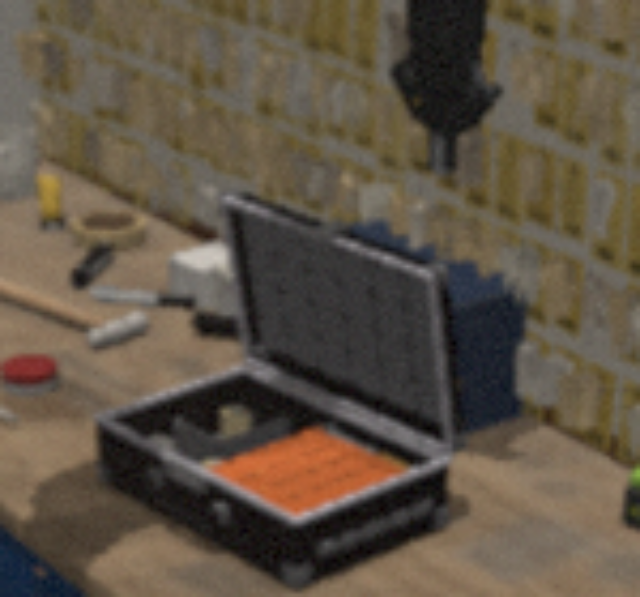

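>>> carry_out(motion=[[0, 0, 0.2, 0, 0, 0], [0, 0, 0.38, 0, 0, 0], [0, 0, 0.38, 0, 0, 0], [0, 0, 0.38, 0, 0, 0]])

```text
clock: 11.35
position: [668.1, 49.6, 229.9]
tcp_rot: [-0.06, 0.998, 0.0, 0.001]
wrist_force: [0.8, 0.8, 1.4]
gripper_width: 0.1
grip_force: 0.0
```

>>> carry_out(motion=[[0.15, 0, 0.03, 0, 0, 0], [0.25, 0, 0.03, 0, 0, 0], [0.32, 0, 0.035, 0, 0, 0], [0.385, 0, 0.045, 0, 0, 0], [0.45, 0, 0.06, 0, 0, 0], [0.51, 0, 0.075, 0, 0, 0], [0.57, 0, 0.1, 0, 0, 0], [0.63, 0, 0.125, 0, 0, 0]])

```text
clock: 12.35
position: [541.9, 34.7, 202.6]
tcp_rot: [-0.06, 0.998, -0.0, -0.0]
wrist_force: [2.2, 0.0, -0.4]
gripper_width: 0.2
grip_force: 1.1
```

```bash
python3 - <<'E'
from h import *
s=get_state();p=s['position'];q=p[:2]-c0;print(q@ex,q@ey,p,s['wrist_force'])
im,d=capture('scene')
cv2.imwrite('pics/s5.png',cv2.resize(im[100:240,260:410],(640,597)))
E
```

```text
25.30970867344098 -74.18505639436512 [541.91376018  34.73568259 202.62832957] [ 2.21655269  0.0100602  -0.35174767]
```

View pics/s5.png

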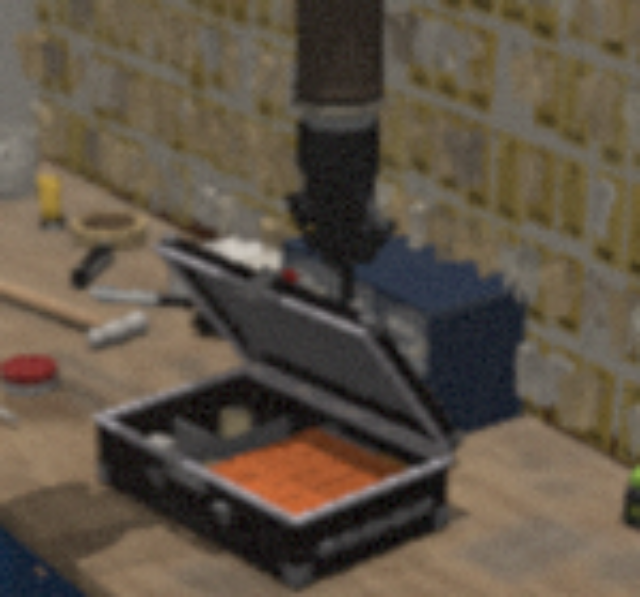

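>>> carry_out(motion=[[0.1, 0, 0.06, 0, 0, 0], [0.15, 0, 0.1, 0, 0, 0], [0.2, 0, 0.14, 0, 0, 0], [0.285, 0, 0.24, 0, 0, 0], [0.355, 0, 0.345, 0, 0, 0], [0.405, 0, 0.465, 0, 0, 0], [0.43, 0, 0.545, 0, 0, 0], [0.43, 0, 0.545, 0, 0, 0]])

```text
clock: 13.4
position: [455.8, 24.4, 93.2]
tcp_rot: [-0.06, 0.998, -0.0, -0.002]
wrist_force: [0.1, -0.1, -0.1]
gripper_width: 0.1
grip_force: 0.0
```

>>> carry_out(motion=[[0.005, 0, 0.02, 0, 0, 0], [0.01, 0, 0.04, 0, 0, 0], [0.01, 0, 0.05, 0, 0, 0], [0.01, 0, 0.05, 0, 0, 0]])

```text
clock: 13.9
position: [455.5, 24.4, 84.3]
tcp_rot: [-0.06, 0.998, 0.0, -0.0]
wrist_force: [-0.3, 0.3, 1.3]
gripper_width: -0.2
grip_force: 0.0
```

>>> carry_out(motion=[[0, 0, 0.02, 0, 0, 0], [0, 0, 0.035, 0, 0, 0], [0, 0, 0.035, 0, 0, 0]])

```text
clock: 14.28
position: [455.4, 24.3, 77.0]
tcp_rot: [-0.06, 0.998, -0.0, -0.0]
wrist_force: [-0.5, 0.5, 0.6]
gripper_width: -0.1
grip_force: 0.0
```

>>> carry_out(motion=[[0, 0, 0.01, 0, 0, 0], [0, 0, 0.01, 0, 0, 0], [0, 0, 0.01, 0, 0, 0]])

```text
clock: 14.65
position: [455.6, 24.3, 75.9]
tcp_rot: [-0.06, 0.998, 0.0, 0.0]
wrist_force: [-4.5, 0.3, 11.6]
gripper_width: 0.3
grip_force: 6.2
```

Lid is at its stop with 11.6 N. Next I'll raise slightly and move beside the knob.

>>> carry_out(motion=[[0, 0, -0.045, 0, 0, 0], [0.04, 0, -0.045, 0, 0, 0], [0.077, 0, -0.045, 0, 0, 0], [0.077, 0, -0.045, 0, 0, 0]])

```text
clock: 15.15
position: [439.2, 22.5, 84.1]
tcp_rot: [-0.06, 0.998, 0.0, -0.0]
wrist_force: [0.1, 0.0, 0.5]
gripper_width: -0.0
grip_force: 0.0
```

```bash
python3 - <<'E'
from h import *
s=get_state();p=s['position'];q=p[:2]-c0;print(q@ex,q@ey,p,s['wrist_force'])
im,d=capture('scene');X=cloud('scene',d);k=pj('scene',[w(-77,-10,115.5)])[0];print(k)
h=cv2.cvtColor(im,cv2.COLOR_BGR2HSV);m=((h[...,0]<8)|(h[...,0]>172))&(h[...,1]>110);m[:170]=0;m[230:]=0;m[:,:285]=0;m[:,:]&=True;m[:,370:]=0
v,u=np.nonzero(m);print(len(u),u.mean(),v.mean());
P=X[m];P=P[np.isfinite(P).all(1)];print(np.median((P[:,:2]-c0)@ex),np.median((P[:,:2]-c0)@ey),np.median(P[:,2]))
L=X[(abs((X[...,:2]-c0)@ex)<80)&(abs((X[...,:2]-c0)@ey)<140)&(X[...,2]<102)&(X[...,2]>85)];a=(L[:,:2]-c0)@ex;f=np.polyfit(a,L[:,2],1);print('lid slope',f)
cv2.imwrite('pics/s6.png',cv2.resize(im[150:240,260:380],(800,600)))
E
```

```text
-78.16965903921864 -74.14747073081217 [439.16123986  22.52187318  84.08123353] [0.12585224 0.01068957 0.48390423]
[308.69061285 199.3245735 ]
42 319.3333333333333 207.0952380952381
-75.04052162649188 -10.463144230814835 101.7446055601923
lid slope [-1.99471174e-03  9.92470418e+01]
```

View pics/s6.png

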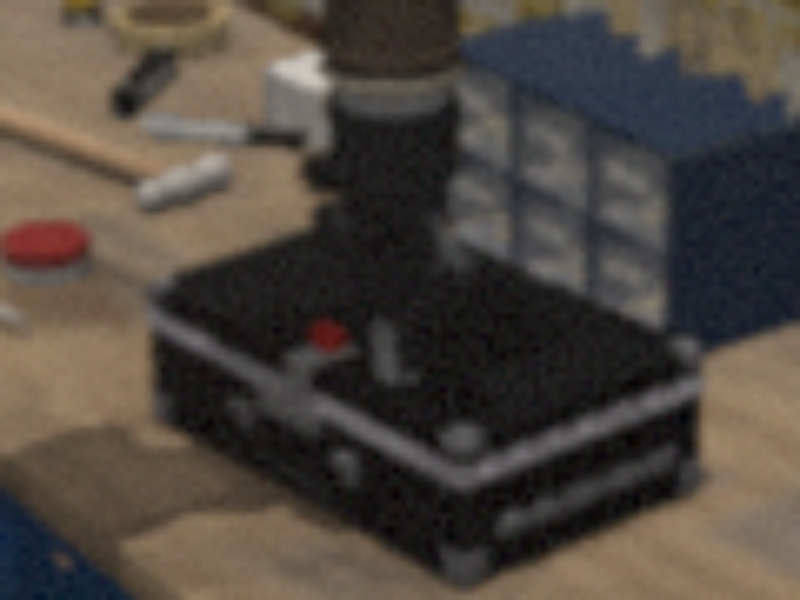

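Lid is shut (slope 0, at z 99). The knob is at about (309,200), with the tip to its right and clear. Pushing the slide now.

>>> carry_out(motion=[[0, 0.1, 0, 0, 0, 0], [0, 0.18, 0, 0, 0, 0], [0, 0.22, 0, 0, 0, 0], [0, 0.25, 0, 0, 0, 0], [0, 0.275, 0, 0, 0, 0], [0, 0.3, 0, 0, 0, 0], [0, 0.3, 0, 0, 0, 0]])

```text
clock: 16.08
position: [433.0, 82.3, 84.3]
tcp_rot: [-0.06, 0.998, 0.0, -0.0]
wrist_force: [-0.5, -0.4, -0.1]
gripper_width: -0.2
grip_force: 0.0
```

```bash
cat > k.py <<'E'
from h import *
s=get_state();p=s['position'];q=p[:2]-c0;print(q@ex,q@ey,p[2],s['wrist_force'])
im,d=capture('scene')
h=cv2.cvtColor(im,cv2.COLOR_BGR2HSV);m=((h[...,0]<8)|(h[...,0]>172))&(h[...,1]>110);m[:190]=0;m[210:]=0;m[:,:295]=0;m[:,320:]=0
n=cv2.connectedComponentsWithStats(m.astype(np.uint8));print(n[2][1:].tolist(),n[3][1:].round(1).tolist())
for b in(-10,0,10):print(b,pj('scene',[w(-77,b,112)]).round(1).tolist())
E
python3 k.py
```

```text
-77.19430703846183 -14.027875310955812 84.27910017894 [-0.52986596 -0.35557632 -0.06645234]
[[301, 194, 1, 1, 1], [303, 197, 3, 4, 9]] [[301.0, 194.0], [304.2, 198.3]]
-10 [[308.7, 200.1]]
0 [[307.1, 199.3]]
10 [[305.5, 198.6]]
```

>>> carry_out(motion=[[0, 0.01, 0, 0, 0, 0], [0, 0.02, 0, 0, 0, 0], [0, 0.02, 0, 0, 0, 0]])

```text
clock: 16.5
position: [432.6, 86.0, 84.3]
tcp_rot: [-0.06, 0.998, -0.0, 0.0]
wrist_force: [0.6, -1.3, 1.2]
gripper_width: -0.1
grip_force: 0.8
```

>>> carry_out(motion=[[0, 0.01, 0, 0, 0, 0], [0, 0.015, 0, 0, 0, 0], [0, 0.015, 0, 0, 0, 0]])

```text
clock: 16.88
position: [432.5, 86.6, 84.2]
tcp_rot: [-0.059, 0.998, -0.001, 0.0]
wrist_force: [0.8, -11.4, 0.5]
gripper_width: -0.3
grip_force: 5.2
```

The slide has reached its stop with 11 N. Back off and rise.

>>> carry_out(motion=[[0, -0.1, 0, 0, 0, 0], [0, -0.15, -0.2, 0, 0, 0], [0, -0.15, -0.5, 0, 0, 0], [0, -0.15, -0.8, 0, 0, 0], [0, -0.15, -0.8, 0, 0, 0], [0, -0.15, -0.8, 0, 0, 0]])

```text
clock: 17.62
position: [435.3, 59.8, 244.0]
tcp_rot: [-0.06, 0.998, 0.001, -0.0]
wrist_force: [0.3, 0.3, -1.3]
gripper_width: -0.3
grip_force: 0.0
```

```bash
python3 k.py; python3 - <<'E'
from h import *
im,d=capture('scene');X=cloud('scene',d)
L=X[(abs((X[...,:2]-c0)@ex)<80)&(abs((X[...,:2]-c0)@ey)<140)&(X[...,2]<102)&(X[...,2]>85)];a=(L[:,:2]-c0)@ex;print('lid',np.polyfit(a,L[:,2],1))
cv2.imwrite('pics/s7.png',cv2.resize(im[150:240,260:380],(800,600)))
E
```

```text
-77.552675877252 -36.71698344423038 243.98043283654968 [ 0.26838341  0.31814144 -1.28433502]
[[311, 193, 1, 1, 1], [318, 195, 1, 1, 1], [303, 196, 7, 5, 29], [307, 206, 1, 1, 1]] [[311.0, 193.0], [318.0, 195.0], [305.8, 198.1], [307.0, 206.0]]
-10 [[308.7, 200.1]]
0 [[307.1, 199.3]]
10 [[305.5, 198.6]]
lid [5.33033851e-05 9.93773088e+01]
```

View pics/s7.png

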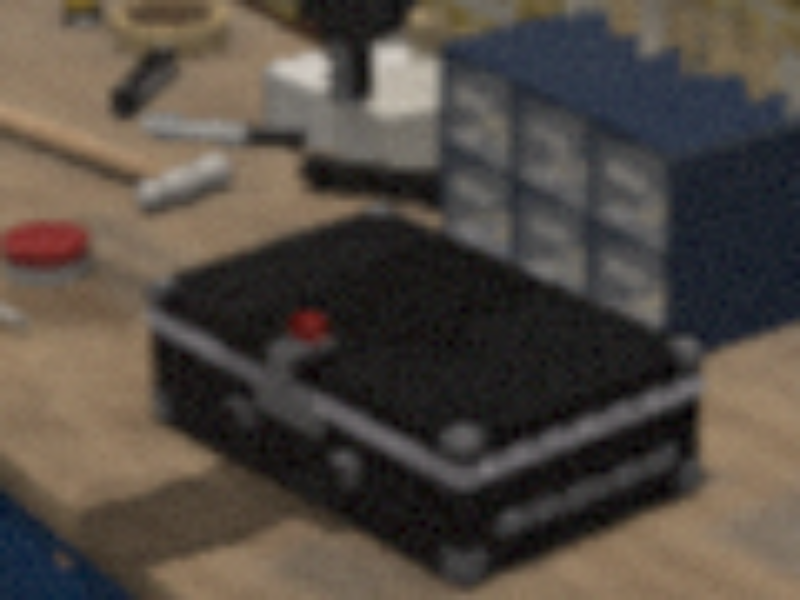

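The case is shut: the lid is level at z 99 and the knob has moved to (305.8,198), which corresponds to y of about +9. The stop was felt, and the robot is clear.

```bash
python3 -c "
from rig import *
print(ticket.sign_off())"
```

```text
the job is handed in; nothing more can be done
None
```

The job is handed in: the orange cover is flat, the lid is shut over it, and the red slide is pushed to its stop. The final picture shows the case where it stood and the robot clear of it; the sign-off returned no verdict.

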